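# Seat the check rod in the tube reader

## Task

Take the check rod with the red head from the stand, lay it nose first in the V-groove of the tube reader, short of the spring roller, and let go. Then push on its red head to slide it along the groove under the roller until its nose is fully home against the steel stop; make sure by pressing it there for half a second with about 8 N on the stop beyond what the sliding itself takes (never more than 12 N on the stop, which is delicate). Leave the rod lying there, touching the stop, and all other things where they are.

Things in the scene. Friction and masses are not known exactly. Their poses are not given: they have to be found in the camera images.
- reader: tube reader, fixed: grey base plate 300 x 110 x 20 mm with a slim aluminium V-groove rail, a white roller bridge and a white housing. Origin on the table under the groove's axis; x runs along the groove in the pushing direction, z up. A rod in the groove lies at y = 0, its axis 63.9 mm above the table. Housing: x = 100 to 170 mm, y = -55 to 55 mm, top 80 mm above the table.
- groove_entry (a point): open end of the groove, on the axis of a lying rod (x = -125 mm in the reader's frame, 63.9 mm above the table). The rail runs from here to x = 95 mm, open from above as far as the bridge. It is 20 mm wide, less than a rod, so fingers may hang down on both sides. The 120 degree V has its bottom 50 mm and its upper edges 55 mm above the table.
- roller_line (a point): point on a lying rod's axis right below the steel spring roller (x = 35 mm in the reader's frame). Its bridge spans x = 24 to 46 mm, top 113 mm above the table. The roller hangs 2.5 mm lower than a lying rod's top; the rounded nose lifts it from 10 mm before this line on; it then presses down with about 6 N. Getting under it takes a push of up to 12 N, sliding on then 2 to 7 N, different each time.
- stop: brass clamp block 16 x 24 x 18 mm, fixed, at x = 110 mm in the reader's frame, 76 mm above the table (origin at its middle). It holds a shaft with the stop: a dark rigid steel plate 18 x 22 mm across the groove. The plate's face stands 22 to 50 mm from this origin towards the entry (60 to 88 mm from the reader's origin), as last adjusted: not measured, to be felt as a stiff rise of the push above the sliding push.
- axis_origin (a point): point on a lying rod's axis straight above the reader's origin; axes as the reader's
- red_rod_center (a point): check rod with the red head: straight white round rod, diameter 24 mm, 100 mm long, about 60 g, lying level. This point is its centre; the axis lies 63.9 mm above the table in the stand and in the groove alike. x runs along the rod from the flat red head (end face at -50 mm, last 30 mm red) to the rounded nose (half ball, tip at +50 mm).
- red_rod_nose (a point): tip of the red rod's rounded nose, on its axis, 50 mm from its centre
- stand: fixed grey stand plate 100 x 200 x 20 mm with three white V rails, 70 mm long, parallel to its x axis at y = -75, 0 and +75 mm, same profile and height as the reader's groove. Origin on the table under its centre. One check rod lies on each, noses towards +x; which one lies where differs.
- blue_rod_center (a point): check rod with the blue head: straight white round rod, diameter 24 mm, 100 mm long, about 60 g, lying level. This point is its centre; the axis lies 63.9 mm above the table in the stand and in the groove alike. x runs along the rod from the flat blue head (end face at -50 mm, last 30 mm blue) to the rounded nose (half ball, tip at +50 mm). Leave alone.
- yellow_rod_center (a point): check rod with the yellow head: straight white round rod, diameter 24 mm, 100 mm long, about 60 g, lying level. This point is its centre; the axis lies 63.9 mm above the table in the stand and in the groove alike. x runs along the rod from the flat yellow head (end face at -50 mm, last 30 mm yellow) to the rounded nose (half ball, tip at +50 mm). Leave alone.
- amber_bottle_center (a point): amber reagent bottle, 60 mm diameter, 130 mm high, standing; point half-way up. Leave alone.
- white_jar_center (a point): white jar with blue cap, 56 mm diameter, 70 mm high, standing; point half-way up. Leave alone.
- tube_rack_center (a point): clear rack 90 x 130 mm with capped sample tubes, 96 mm high; point half-way up. Leave alone.
- tip_box_center (a point): closed blue pipette tip box 85 x 120 x 55 mm; point half-way up. Leave alone.
- dish_center (a point): clear closed round dish, 90 mm diameter, 16 mm high; point half-way up. Leave alone.
There are look-alikes about, which are no part of the job. What is shaped like the part that bears red_rod_center but pink is not meant.

How it is judged (in metres and radians):
On the way, in this order (a step that is already met when the one before it is completed fails the run):
1. the red rod lies in the reader's groove, its nose short of the roller (or at most touching it), and is let go (y of red_rod_nose in the frame of axis_origin between -0.0025 and 0.0025 m and z of red_rod_nose in the frame of axis_origin between -0.0025 and 0.0025 m and angle between the x axis of red_rod_center and the x axis of reader, either way round below 0.05 rad and x of red_rod_nose in the frame of axis_origin between -0.075 and 0.032 m and contact force between red_rod and the fingers below 0.05 N), for 0.2 s.
2. the rod's nose is pressed against the stop with more than 3 N for 0.3 s (y of red_rod_nose in the frame of axis_origin between -0.0025 and 0.0025 m and z of red_rod_nose in the frame of axis_origin between -0.0025 and 0.0025 m and angle between the x axis of red_rod_center and the x axis of reader, either way round below 0.05 rad and x of red_rod_nose in the frame of axis_origin between 0.055 and 0.093 m and contact force between red_rod and stop above 3 N), for 0.3 s.
At the end, for the whole second after the job is handed in: The red rod lies at rest in the reader's groove (within 2.5 mm sideways and in height, 0.05 rad in direction), its nose past the roller and still touching the stop plate (contact over 0.05 N) (y of red_rod_nose in the frame of axis_origin between -0.0025 and 0.0025 m and z of red_rod_nose in the frame of axis_origin between -0.0025 and 0.0025 m and angle between the x axis of red_rod_center and the x axis of reader, either way round below 0.05 rad and x of red_rod_nose in the frame of axis_origin between 0.055 and 0.093 m and contact force between red_rod and stop above 0.05 N and linear speed of red_rod below 0.01 m/s).
It fails at once if the rod presses the stop with more than 12 N (contact force between red_rod and stop above 12 N).
It fails at once if another rod or a bystander is moved by more than 15 mm (distance of any of blue_rod_center, yellow_rod_center, amber_bottle_center, white_jar_center, tube_rack_center, tip_box_center, dish_center from where it was at the start of the episode above 0.015 m).
It also fails if it takes over 70 s, if anything falls off the work surface, if the arm or the gripper's body presses on something with over 40 N, if the wrist force passes 120 N, or if a joint passes its speed limit or range.

## Robot

A 7-joint arm with a two-finger parallel gripper is mounted at the origin on the work surface. World frame = base frame: x ahead of the robot, y to its left, z up, the work surface at z = 0. Lengths are in mm, angles in rad, forces in N, time in s.
With the tool pointing down it reaches from about 425 to 950 mm from the base axis. Payload 16.7 kg.
Tool frame: the origin (TCP) lies on the centre line of the jaws, within the pads' length; the fingertips stand 11 mm ahead of it and the grasp point (between the pads) lies 8 mm behind it; x points along the fingers, z is the direction in which the jaws open and shut, and the axes are right-handed (so a half turn about x gives the same grasp; the last joint's range is limited). The gripper opens to 94 mm and grips with 3 to 60 N. Pads are 16 mm wide; open, the fingers measure 119 mm over their backs; the gripper's body (75 mm by 177 mm) begins 78 mm behind the grasp point.
Start: joints at [-1.442, 0.426, 0.074, 1.606, -0.034, 1.111, -0.067], TCP at [185.767, 648.896, 216.467] pointing down, gripper open.
Joint ranges: [-2.85, 2.85], [-0.5, 2.14], [-1.23, 1.37], [0.21, 2.46], [-1.02, 4.16], [0.16, 2.05], [-2.73, 2.73]. Speed limits (rad/s): [1.89, 1.89, 2.39, 2.39, 3.01, 3.01, 3.01].

## Interface

Orientations are given as [roll, pitch, yaw] about the fixed x, y, z axes, in that order (R = Rz(yaw) Ry(pitch) Rx(roll)).
In Python, from bench import robot gives the robot as it stands. Calls block until the motion is done:
- robot.goto(position, orientation): joint-space move of the TCP to a pose.
- robot.movel(position, orientation=None, max_speed=150): straight line of the TCP; orientation=None keeps the orientation; max_speed is the mean speed in mm/s.
- robot.move_j(angles): joint-space move.
- robot.set_gripper(opening, strength=None): finger opening in mm; strength is the grip in N (None keeps the last); returns when the fingers have stopped.
- robot.hold(seconds).
- robot.ik(position, orientation): joint angles nearest the present ones, or None.
- robot.get_image(name): name is "scene" or "side" or "wrist"; returns the picture (384x512x3 uint8, red, green, blue); there is no depth.
- robot.get_calibration(name): a dict with "fx", "fy", "cx", "cy" (pixels), "view" (4x4, takes a point from world to camera coordinates). Camera axes: x right, y up, looking along -z (the intrinsics and any distortion apply to the point x, -y, -z); pixel columns grow to the right and rows downward; lengths in mm; the calibration is good to about 2 mm. A picture is of the moment at which its call begins: read the wrist's pose just before it. get_calibration takes no time and is no camera call; for the wrist camera it gives the pose at the moment of the call.
A pose or a line that the arm cannot do raises robot.Unreachable and nothing moves.
- robot.sign_off(): hands the job in, once; it reports no verdict.
Readings, each from a call of its own:
- robot.current_t(): time.
- robot.current_q(): joint angles.
- robot.current_dq(): joint speeds.
- robot.current_tau(): joint torques, N m.
- robot.current_tool_pos(): TCP position.
- robot.current_tcp_rot(): TCP orientation.
- robot.current_wrist_force(): force on the tool from outside, world axes, zero at the start.
- robot.current_wrist_torque(): the same for the moment, N m.
- robot.current_gripper_width(): finger opening in mm.
Only numpy, scipy, OpenCV 4.12 (cv2) and the standard library are available. Lean on these libraries where they do the work, as an engineer would, in place of code of your own. Each camera call takes 0.05 s, during which the arm holds its last target.

## Working session

There is one attempt and no reset: what is moved stays moved. The work goes in short steps, each a Python script; the robot and the scene stay as the last script left them, time stands still between calls to the robot, and variables do not carry over. Pictures are saved under pics/ and viewed, and the job is handed in when it is done.

```bash
ls; mkdir -p pics; python3 - <<'E'
from bench import robot
import cv2
print(robot.current_t(), robot.current_tool_pos(), robot.current_tcp_rot())
for n in ["scene","side","wrist"]:
    c=robot.get_calibration(n); print(n,{k:(v if k!='view' else [[round(float(x),3) for x in r] for r in v]) for k,v in c.items()})
    im=robot.get_image(n); cv2.imwrite(f"pics/{n}0.png",im[:,:,::-1])
E
```

```text
pics
0.0 [185.67868081 648.52013041 215.78180615] [-3.07734372  1.56954784 -1.78537257]
scene {'fx': 381.6393561075563, 'fy': 381.6393561075563, 'cx': 258.5853966967761, 'cy': 191.92784213261788, 'view': [[-0.369, 0.929, 0.0, 146.094], [-0.796, -0.316, 0.516, 405.757], [0.48, 0.19, 0.857, -1508.92], [0.0, 0.0, 0.0, 1.0]]}
side {'fx': 407.09569554162755, 'fy': 407.09569554162755, 'cx': 260.2669711724396, 'cy': 194.87197032081716, 'view': [[-0.972, -0.236, 0.006, 535.887], [0.136, -0.537, 0.833, -88.485], [-0.193, 0.81, 0.554, -1306.747], [0.0, 0.0, 0.0, 1.0]]}
wrist {'fx': 321.8481371903349, 'fy': 321.8481371903349, 'cx': 260.9617595339234, 'cy': 193.1200725654515, 'view': [[0.274, 0.962, -0.001, -675.461], [-0.932, 0.265, -0.247, 26.655], [-0.237, 0.068, 0.969, -391.304], [0.0, 0.0, 0.0, 1.0]]}
```

View pics/scene0.png

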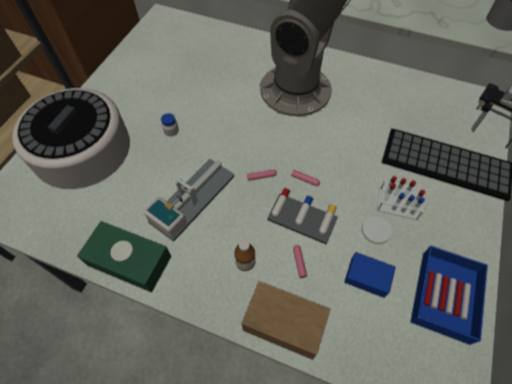

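View pics/side0.png

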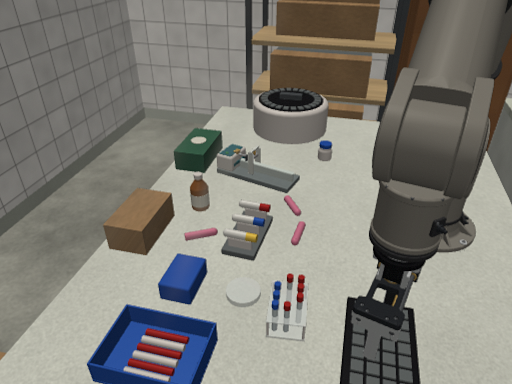

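View pics/wrist0.png

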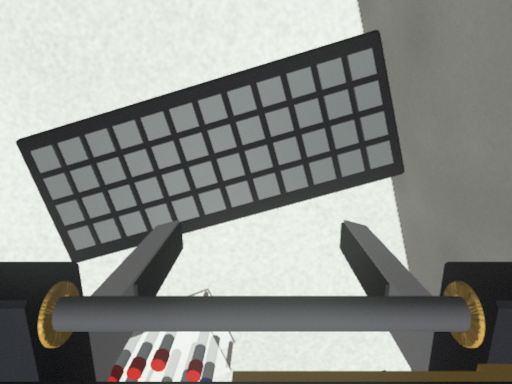

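The picture shows these candidates in the scene image:
- Red-headed rod on the stand: head about (285,192).
- Pink rods lying loose: (262,174), (306,178) and (300,261).
- Red and white rods in the blue tray: (450,297).
- Blue and yellow rods on the stand: (305,203) and (330,210).

By the description I choose the stand rod at (285,192), and I'm checking it in a close crop.

```bash
cat > h.py <<'E'
import numpy as np, cv2
from bench import robot
def cal(n):
    c=robot.get_calibration(n); return c,np.array(c['view'],float)
def ray(n,u,v,C=None):
    c,V=C or cal(n); d=np.array([(u-c['cx'])/c['fx'],-(v-c['cy'])/c['fy'],-1.])
    R=V[:3,:3]; return -R.T@V[:3,3], R.T@d
def onz(n,u,v,z,C=None):
    o,d=ray(n,u,v,C); return o+d*(z-o[2])/d[2]
def proj(n,P,C=None):
    c,V=C or cal(n); q=V[:3,:3]@np.asarray(P,float)+V[:3,3]
    return np.array([c['cx']+c['fx']*q[0]/-q[2], c['cy']-c['fy']*q[1]/-q[2]])
def save(n,name,box=None,k=1):
    im=robot.get_image(n)[:,:,::-1]; 
    if box: x0,y0,x1,y1=box; im=im[y0:y1,x0:x1]
    cv2.imwrite('pics/'+name,cv2.resize(im,None,fx=k,fy=k,interpolation=cv2.INTER_CUBIC))
E
python3 - <<'E'
from h import *
a=cv2.imread('pics/scene0.png'); b=cv2.imread('pics/side0.png')
cv2.imwrite('pics/c1.png',cv2.resize(a[140:260,130:350],None,fx=3.6,fy=3.6,interpolation=cv2.INTER_CUBIC))
cv2.imwrite('pics/c2.png',cv2.resize(b[130:270,170:350],None,fx=4,fy=4,interpolation=cv2.INTER_CUBIC))
for n,p in [('red',(285,192)),('blue',(308,200)),('yel',(333,209))]: print(n,onz('scene',*p,64))
for n,p in [('red',(264,208)),('blue',(258,222)),('yel',(251,238))]: print(n,onz('side',*p,64))
print('entry',onz('scene',215,166,55),'housing',onz('scene',160,212,80))
E
```

```text
red [499.87414125 129.80115704  64.        ]
blue [500.85210854 205.25958981  64.        ]
yel [502.90351833 285.46359626  64.        ]
red [506.45956561 138.2549325   64.        ]
blue [507.35181655 211.65199894  64.        ]
yel [508.66053482 287.58960617  64.        ]
entry [ 485.43675533 -118.29123102   55.        ] housing [ 711.92076302 -190.10788081   80.        ]
```

View pics/c1.png

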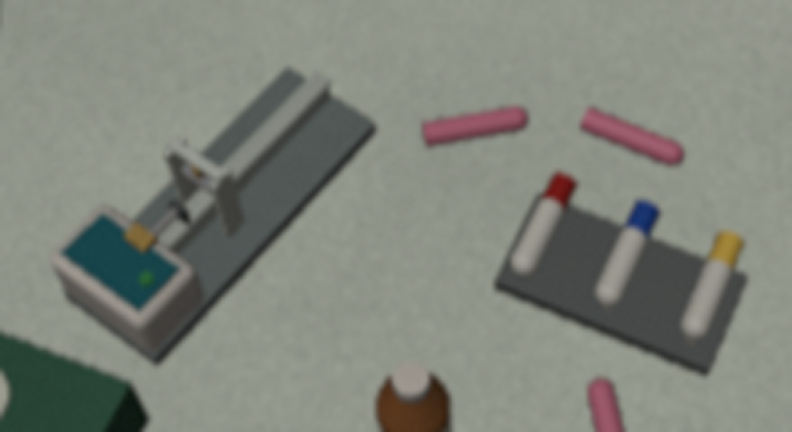

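View pics/c2.png

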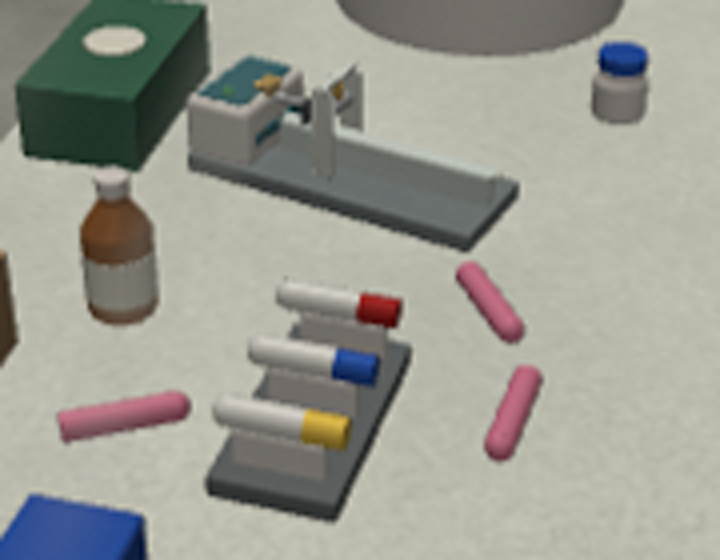

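The crop confirms the choice: the leftmost stand rod has the dark red head at about (285,192) and a white body with its nose at about (275,214). The pink ones are uniformly pink and lie on the table. I'll get a close wrist view of the stand next.

```bash
python3 - <<'E'
from h import *
c,V=cal('wrist'); p=robot.current_tool_pos()
print('cam', -V[:3,:3].T@V[:3,3]-p, 'look',-V[2,:3])
h=onz('scene',285.7,192.2,64); n=onz('scene',275.3,214.5,64); d=n-h
print(h,n,np.degrees(np.arctan2(d[1],d[0])))
for pos in [(500,140,330),(480,-120,330)]:
  for y in (1.29,1.8,1.3+3.14159,-1.3):
    print(pos,y,robot.ik(pos,[0,np.pi/2,y]))
E
```

```text
cam [-68.70371587  20.73591719 169.36429699] look [ 0.23723978 -0.06821292 -0.96905329]
[499.75518981 132.07288375  64.        ] [585.17409382 129.20208075  64.        ] -1.9249018642984819
(500, 140, 330) 1.29 [-0.88846486  0.07149973  0.52776982  1.82643552 -0.03787556  1.2535722
  0.94001224]
(500, 140, 330) 1.8 [-0.82433293  0.07173666  0.45847891  1.82349087 -0.03339065  1.25391713
  1.44353282]
(500, 140, 330) 4.44159 [-1.12554727  0.07553546  0.78724043  1.83611253 -0.05631447  1.25258781
 -2.16369423]
(500, 140, 330) -1.3 [-1.13241728  0.07581108  0.79487924  1.83636088 -0.05694915  1.25256652
 -1.62114005]
(480, -120, 330) 1.29 [-1.07827975 -0.01772892  1.2168855   1.89303021  0.0174967   1.25475253
  1.42311602]
(480, -120, 330) 1.8 [-1.05423121 -0.01515454  1.1936585   1.89269776  0.01482486  1.25450858
  1.93477653]
(480, -120, 330) 4.44159 [-0.96710189 -0.00787622  1.10776506  1.89124702  0.00741621  1.25387185
 -1.7032558 ]
(480, -120, 330) -1.3 [-1.38797567 -0.21966346  1.37131985  1.89470347  0.22365871  1.2977232
 -1.38270168]
```

```bash
python3 - <<'E'
from h import *
robot.goto([500,140,280],[0,np.pi/2,1.54]); print(robot.current_t(),robot.current_q(),robot.current_tool_pos())
C=cal('wrist'); np.save('w1.npy',C[1]); save('wrist','w1.png')
E
```

```text
2.3083 [-0.840847    0.11173655  0.4862247   1.89550338 -0.05715283  1.14790804
  1.20741618] [499.92219253 140.89653052 279.9090401 ]
```

View pics/w1.png

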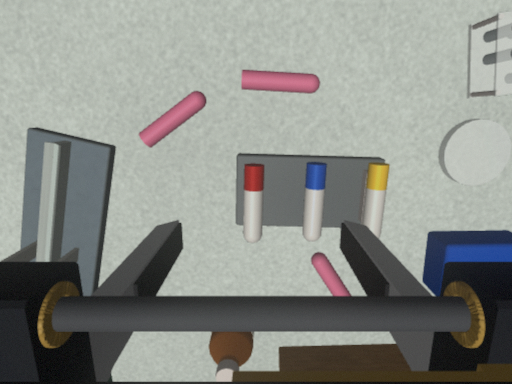

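The wrist view shows the stand's rods, with the red head at (254,178) and the nose at (253,240). The groove rail is at the left, around column 50. I'll measure the rod from this picture.

```bash
cat > meas.py <<'E'
from h import *
def rodmask(im,box):
    x0,y0,x1,y1=box; hsv=cv2.cvtColor(im,cv2.COLOR_BGR2HSV); 
    red=((hsv[...,0]<8)|(hsv[...,0]>172))&(hsv[...,1]>140)&(hsv[...,2]>50)
    g=(hsv[...,2]>125)&(hsv[...,1]<60)
    M=np.zeros(red.shape,np.uint8); m=(red|g).astype(np.uint8); M[y0:y1,x0:x1]=m[y0:y1,x0:x1]
    R=np.zeros_like(M); R[y0:y1,x0:x1]=red[y0:y1,x0:x1]
    return M,R
E
python3 - <<'E'
from meas import *
im=cv2.imread('pics/w1.png'); 
c=robot.get_calibration('wrist'); C=(c,np.load('w1.npy'))
for r in (170,190,200,215,230,238): print(r,[tuple(int(v) for v in im[r,x]) for x in range(238,270,2)])
cv2.imwrite('pics/w1c.png',cv2.resize(im[140:260,225:400],None,fx=4.5,fy=4.5,interpolation=cv2.INTER_NEAREST))
E
```

```text
170 [(108, 109, 107), (111, 114, 109), (113, 114, 111), (70, 70, 102), (46, 49, 134), (47, 49, 147), (51, 54, 159), (54, 58, 170), (52, 55, 165), (47, 50, 149), (44, 47, 136), (41, 43, 120), (44, 48, 101), (89, 88, 96), (107, 109, 106), (109, 110, 106)]
190 [(110, 113, 109), (110, 111, 109), (111, 113, 109), (110, 114, 128), (104, 110, 153), (87, 93, 160), (65, 68, 166), (64, 69, 174), (52, 56, 161), (47, 51, 145), (55, 59, 138), (60, 64, 121), (80, 84, 103), (110, 110, 108), (109, 112, 107), (108, 109, 107)]
200 [(112, 114, 111), (113, 114, 112), (111, 113, 109), (135, 141, 142), (168, 176, 179), (181, 190, 193), (198, 205, 203), (201, 209, 204), (189, 196, 197), (176, 184, 186), (161, 169, 171), (139, 144, 147), (104, 108, 111), (111, 112, 110), (108, 110, 106), (107, 109, 105)]
215 [(112, 114, 110), (112, 114, 111), (111, 113, 109), (145, 149, 152), (172, 180, 184), (184, 194, 195), (199, 205, 202), (199, 207, 204), (185, 194, 196), (173, 182, 184), (158, 165, 169), (131, 137, 140), (103, 107, 106), (110, 111, 108), (109, 110, 107), (108, 111, 106)]
230 [(174, 183, 177), (175, 183, 177), (166, 174, 168), (150, 156, 159), (174, 182, 185), (185, 194, 196), (204, 210, 206), (198, 206, 206), (185, 193, 195), (171, 179, 182), (154, 161, 165), (125, 130, 133), (156, 163, 158), (180, 190, 182), (184, 193, 187), (188, 197, 189)]
238 [(179, 189, 182), (180, 190, 183), (181, 190, 182), (168, 175, 173), (172, 180, 184), (186, 194, 198), (190, 199, 201), (189, 199, 202), (182, 192, 193), (166, 175, 178), (148, 153, 156), (142, 147, 147), (180, 189, 181), (184, 193, 185), (184, 194, 186), (184, 194, 187)]
```

View pics/w1c.png

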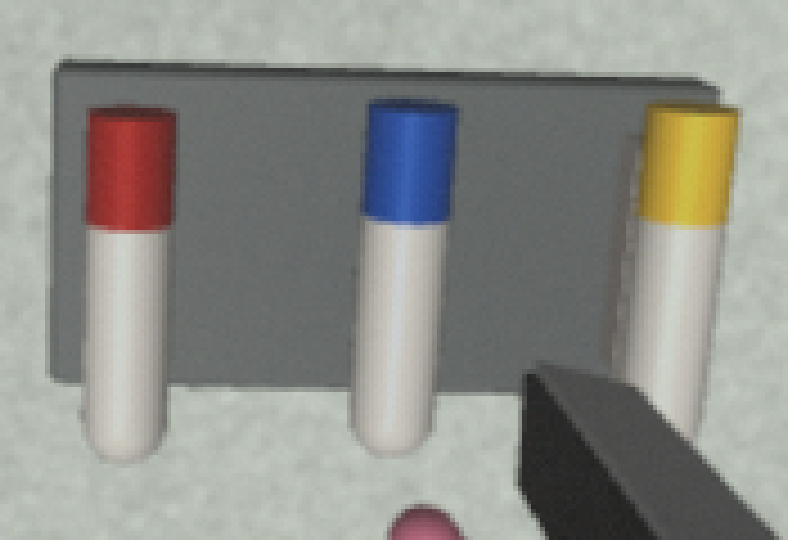

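```bash
python3 - <<'E'
from h import *
C=(robot.get_calibration('wrist'),np.load('w1.npy'))
f=lambda u,v:(u/4.5+225-.4,v/4.5+140-.4)
a=onz('wrist',*f(132,118),64,C); b=onz('wrist',*f(124,430),64,C)
d=b-a; ang=np.arctan2(d[1],d[0]); print('axis',a,b,ang)
print('rim top',onz('wrist',*f(132,120),76,C),'boundary',onz('wrist',*f(131,230),76,C),'noseSil',onz('wrist',*f(124,461),64,C))
for k in [(411,104,403,430)]: 
  p=onz('wrist',*f(411,110),64,C);q=onz('wrist',*f(394,440),64,C);print('blue',p,q,np.arctan2(*(q-p)[1::-1]))
E
```

```text
axis [492.22544985 133.70006964  64.        ] [581.59186704 128.42610243  64.        ] -0.058946721252632395
rim top [490.76507226 134.00178049  76.        ] boundary [520.24365655 132.74619015  76.        ] noseSil [591.03457184 128.09609355  64.        ]
blue [492.16946866 208.60479515  64.        ] [586.79421481 205.0914082   64.        ] -0.03711263590288154
```

```bash
python3 - <<'E'
from h import *
robot.goto([600,-150,330],[0,np.pi/2,1.35]); print(robot.current_t(),robot.current_q(),robot.current_tool_pos())
C=cal('wrist'); np.save('w2.npy',C[1]); save('wrist','w2.png')
E
```

```text
3.5417 [-0.44336677  0.30865292  0.7537891   1.62745363 -0.21846215  1.29300782
  1.69942367] [ 600.11576021 -148.18727302  329.54969933]
```

View pics/w2.png

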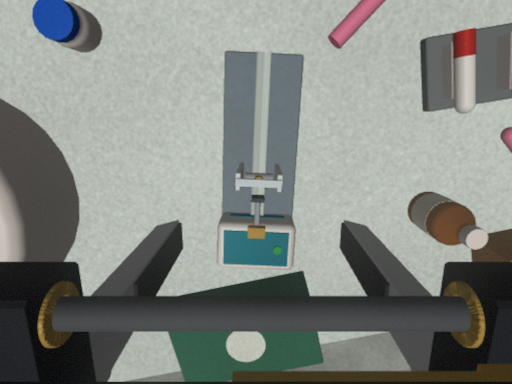

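The reader is fully visible: entry at (263,53), bridge at (258,178), dark stop plate about (258,197), brass clamp at (257,231). I'll zoom in for edges.

```bash
python3 - <<'E'
from h import *
im=cv2.imread('pics/w2.png')
cv2.imwrite('pics/w2c.png',cv2.resize(im[40:165,215:310],None,fx=4.8,fy=4.8,interpolation=cv2.INTER_NEAREST))
cv2.imwrite('pics/w2d.png',cv2.resize(im[160:280,205:310],None,fx=5,fy=5,interpolation=cv2.INTER_NEAREST))
E
```

```text
(no output)
```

View pics/w2c.png

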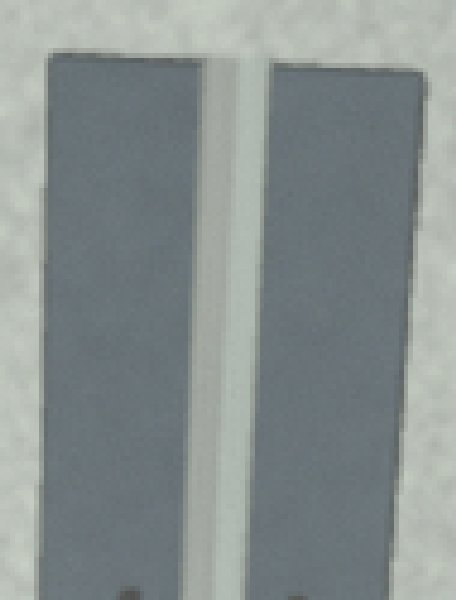

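View pics/w2d.png

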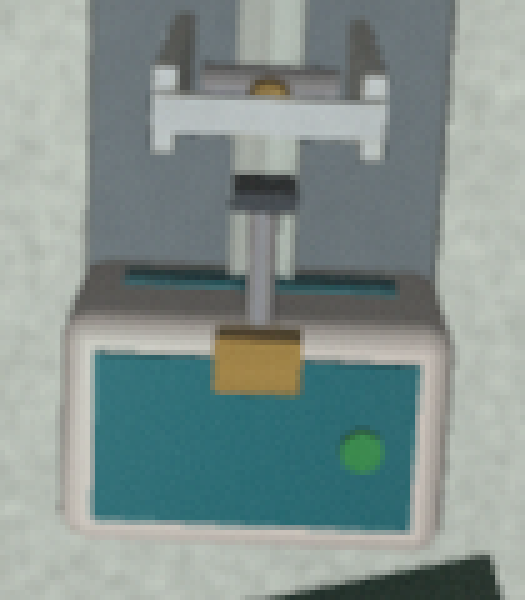

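```bash
python3 - <<'E'
from h import *
C=(robot.get_calibration('wrist'),np.load('w2.npy'))
f=lambda u,v:((u+.5)/4.8+215-.5,(v+.5)/4.8+40-.5)
g=lambda u,v:((u+.5)/5+205-.5,(v+.5)/5+160-.5)
def L(n,a,b,z):
    p=onz('wrist',*a,z,C);q=onz('wrist',*b,z,C);d=q-p;print(n,p.round(1),q.round(1),'ang',round(float(np.arctan2(d[1],d[0])),4));return p,q
b=L('bottom',f(241,60),f(216,590),50)
l=L('left',f(202,70),f(182,590),55); r=L('right',f(271,70),f(246,590),55)
L('baseL',f(48,60),f(38,590),20);L('baseR',f(424,75),f(389,590),20)
L('entryedge',f(203,58),f(270,58),55)
L('railend d',g(262,0),g(262,180),50)
print('plate top-front edge z',[onz('wrist',*g(265,177),z,C).round(1) for z in (75,87)],'clamp',onz('wrist',*g(257,362),85,C).round(1))
L('housing front-top',g(80,318),g(440,322),80)
L('housing back-top',g(70,535),g(430,545),80)
L('bridge top front',g(152,96),g(388,101),113)
E
```

```text
bottom [ 458.9 -110.6   50. ] [ 598.1 -148.4   50. ] ang -0.265
left [ 459.9 -121.5   55. ] [ 595.2 -157.8   55. ] ang -0.2618
right [ 463.9 -103.5   55. ] [ 599.2 -139.7   55. ] ang -0.2611
baseL [ 442.2 -163.4   20. ] [ 590.6 -203.8   20. ] ang -0.2653
baseR [469.4 -58.5  20. ] [614.3 -96.7  20. ] ang -0.2581
entryedge [ 457.  -120.6   55. ] [ 460.9 -103.2   55. ] ang 1.3538
railend d [ 593.3 -151.    50. ] [ 644.2 -162.4   50. ] ang -0.2202
plate top-front edge z [array([ 637.2, -159.8,   75. ]), array([ 634.2, -159. ,   87. ])] clamp [ 685.3 -172.7   85. ]
housing front-top [ 664.1 -217.9   80. ] [ 686.6 -121.4   80. ] ang 1.3415
housing back-top [ 726.9 -236.7   80. ] [ 752.1 -137.1   80. ] ang 1.3227
bridge top front [ 601.7 -179.8  113. ] [ 615.4 -123.7  113. ] ang 1.3318
```

```bash
python3 - <<'E'
from h import *
robot.set_gripper(50,15)
o=[0,np.pi/2,1.571-.048]
robot.goto([541,131,150],o)
C=cal('wrist'); save('wrist','w3.png')
print(robot.current_t(),robot.current_tool_pos(),robot.current_q(),robot.current_wrist_force(),robot.current_gripper_width())
print(proj('wrist',[541,131,64],C),proj('wrist',[491,133.5,64],C))
E
```

```text
5.75 [542.01997492 129.75962115 150.77388873] [-0.86664089  0.35676973  0.63932421  1.96641856 -0.2688402   0.90096388
  1.43187067] [ 0.28067913 -0.54980408 -0.22135216] 50.3277137071186
[260.92801949 199.16388113] [261.04077357 137.804463  ]
```

View pics/w3.png

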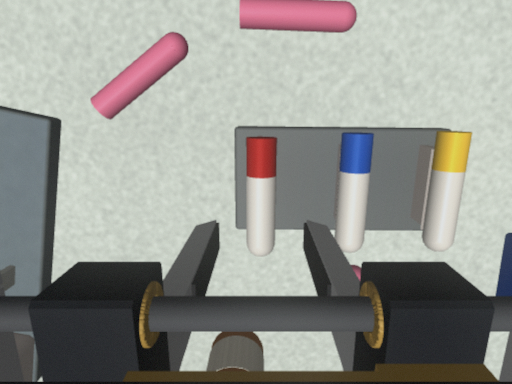

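The rod sits midway between the jaws, with the head edge at row about 138 as projected. Descending to grasp.

```bash
python3 - <<'E'
from h import *
print(robot.current_tool_pos(),robot.current_tool_pos())
robot.movel([541,131,57],max_speed=80); print(robot.current_tool_pos(),robot.current_wrist_force())
w=robot.set_gripper(10,20); print(robot.current_gripper_width(),robot.current_wrist_force())
robot.movel([541,131,180],max_speed=100)
print(robot.current_t(),robot.current_gripper_width(),robot.current_wrist_force())
save('wrist','w4.png'); save('scene','s4.png',(240,140,380,260),5)
E
```

```text
[542.01997492 129.75962115 150.77388873] [542.01997492 129.75962115 150.77388873]
[541.28776611 131.10472446  57.44097936] [ 0.24620637  0.03769344 -0.00998267]
23.204669665476302 [-0.17430986 -1.07443125  2.71518335]
8.9833 22.962248506388434 [ 0.29808049 -0.10817239 -0.37965715]
```

View pics/w4.png

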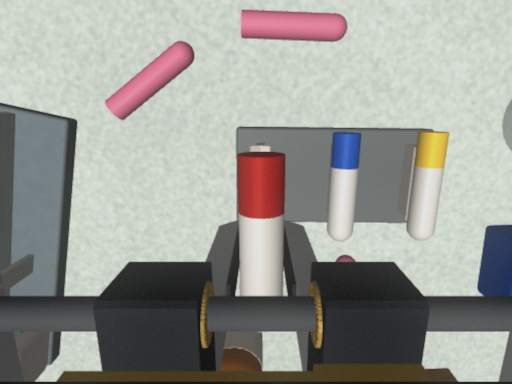

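The red rod is held straight between the jaws at width 23 mm, with the head's rear edge at row 153 and the red/white boundary at row 215. I'll compute its in-hand position, then carry it over.

```bash
python3 - <<'E'
from h import *
p=robot.current_tool_pos(); print(p)
for z in (200,): print('bound',onz('wrist',262,215.5,z),'rim',onz('wrist',262,154,z))
h=-.262; u=np.array([np.cos(h),np.sin(h)]); O=np.array([579.7,-144.3])
t=O-60*u; o=[0,np.pi/2,np.pi/2+h]; print(t)
robot.goto([*t,180],o); print(robot.current_t(),robot.current_tool_pos(),robot.current_q(),robot.current_gripper_width())
robot.movel([*t,110],max_speed=100); print(robot.current_tool_pos())
C=cal('wrist'); np.save('w5.npy',C[1]); save('wrist','w5.png'); save('side','sd5.png',(190,120,340,220),5); save('scene','s5.png',(130,140,260,250),6)
E
```

```text
[540.73960144 130.83211696 179.48082167]
bound [518.46725394 133.49236273 200.        ] rim [488.59224147 134.85646094 200.        ]
[ 521.74756692 -128.75923102]
10.1 [ 522.26729284 -127.23129754  179.8540766 ] [-0.54167509  0.31095009  0.80464185  1.98651528 -0.27410931  0.95409945
  1.71060842] 23.654295870865653
[ 522.03319861 -128.88376569  110.38800576]
```

View pics/w5.png

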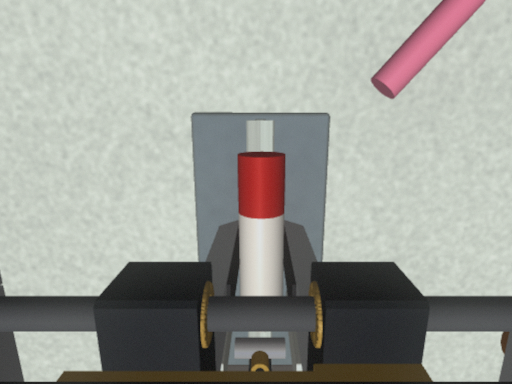

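View pics/s5.png

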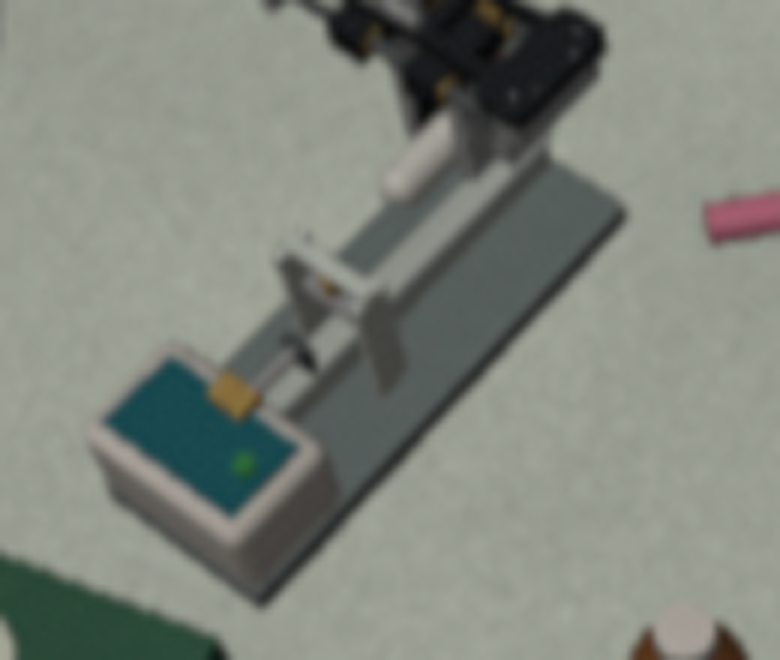

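View pics/sd5.png

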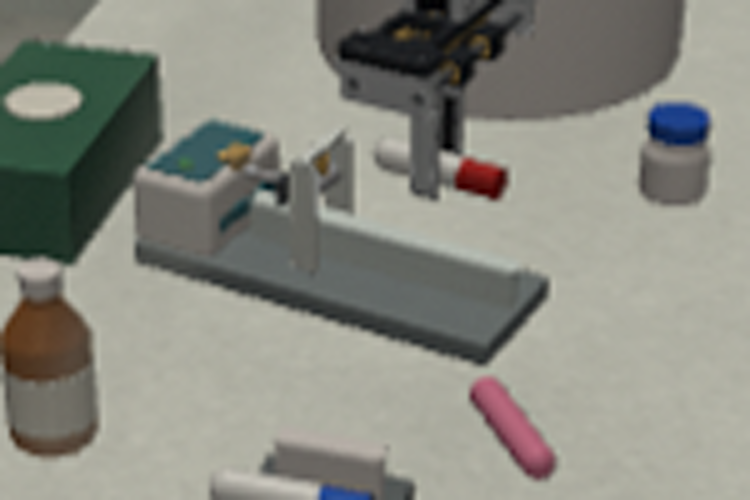

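```bash
python3 - <<'E'
from h import *
im=cv2.imread('pics/w5.png')
cv2.imwrite('pics/w5c.png',cv2.resize(im[105:225,185:335],None,fx=5,fy=5,interpolation=cv2.INTER_NEAREST))
E
```

```text
(no output)
```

View pics/w5c.png

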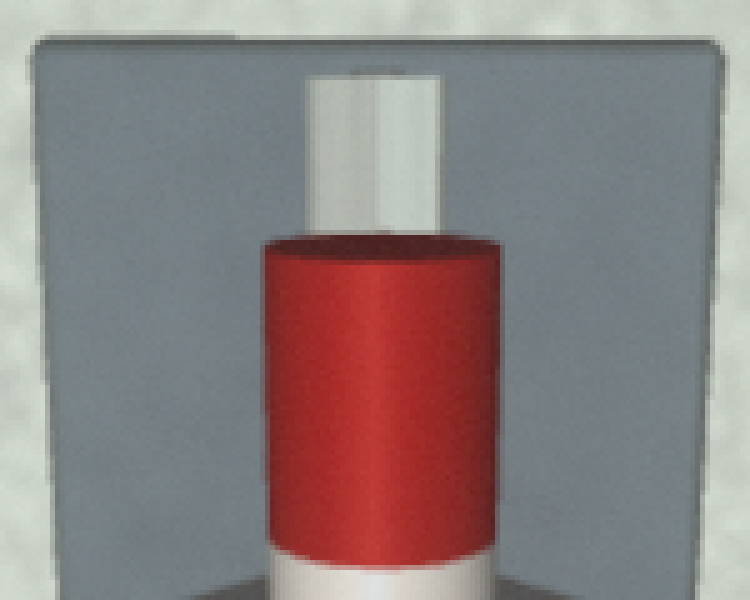

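```bash
python3 - <<'E'
from h import *
h=-.262; u=np.array([np.cos(h),np.sin(h)]); n=np.array([-u[1],u[0]])
C=(robot.get_calibration('wrist'),np.load('w5.npy'))
e=onz('wrist',185+375.5/5-.4,105+75/5-.4,54.5,C)[:2]; O=e+125*u; print('entry',e,'O',O)
O0=np.array([579.7,-144.3]); print('dx',(O-O0)@u,(O-O0)@n)
t=O0-60*u-0.9*n
F0=robot.current_wrist_force(); print(F0)
robot.movel([*t,64],max_speed=60); print(robot.current_tool_pos(),robot.current_wrist_force())
for z in (62,61,60,59,58,57.3):
    robot.movel([*t,z],max_speed=20); F=robot.current_wrist_force()-F0; print(z,robot.current_tool_pos().round(2),F.round(2))
    if F[2]>6: break
E
```

```text
entry [ 458.21425133 -111.66141728] O [ 578.9484869  -144.03801933]
dx -0.7937232288545607 0.058388766852723005
[-0.42654523  0.66378398 -1.5964353 ]
[ 521.65326007 -129.76024252   64.20112994] [-0.11140289 -0.05742956  0.13142836]
62 [ 521.58 -129.56   62.11] [ 0.26 -1.28  1.43]
61 [ 521.51 -129.58   61.01] [ 0.5  -1.11  1.02]
60 [ 521.49 -129.61   59.95] [ 0.36 -0.58  1.3 ]
59 [ 521.45 -129.61   58.92] [ 0.49 -0.38  0.39]
58 [ 521.46 -129.61   57.93] [ 0.78 -1.66  0.34]
57.3 [ 521.48 -129.63   57.25] [ 0.56 -0.69  0.85]
```

```bash
python3 - <<'E'
from h import *
h=-.262; u=np.array([np.cos(h),np.sin(h)]); n=np.array([-u[1],u[0]])
t=np.array([579.7,-144.3])-60*u-0.9*n
a=[]
for i in range(12): robot.hold(.02); a.append(robot.current_wrist_force())
print(np.mean(a,0).round(2),np.std(a,0).round(2))
for z in (56.8,56.3,55.8):
    robot.movel([*t,z],max_speed=20); 
    a=[]
    for i in range(8): robot.hold(.02); a.append(robot.current_wrist_force())
    F=np.mean(a,0); print(z,robot.current_tool_pos().round(2),F.round(2))
    if F[2]>4: break
save('wrist','w6.png')
E
```

```text
[-0.09  0.09 -0.85] [0.43 0.29 0.51]
56.8 [ 521.5  -129.63   56.78] [ 0.12 -0.14 -0.42]
56.3 [ 521.63 -129.64   56.39] [-0.01  0.6   2.75]
55.8 [ 521.68 -129.63   56.17] [-2.1   1.28 10.83]
```

View pics/w6.png

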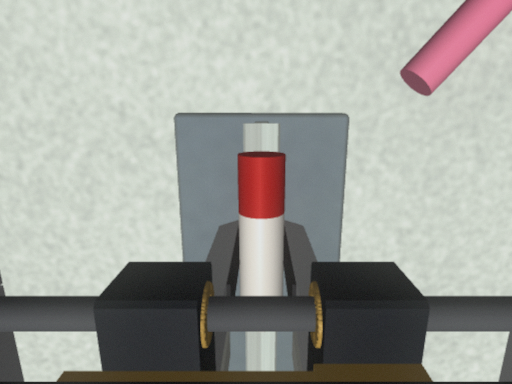

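The rod is aligned over the groove, with the rail centre and rod both at about column 261, and the force rise shows contact at z≈56.4. Releasing.

```bash
python3 - <<'E'
from h import *
h=-.262; u=np.array([np.cos(h),np.sin(h)]); n=np.array([-u[1],u[0]])
t=np.array([579.7,-144.3])-60*u-0.9*n
robot.movel([*t,56.4],max_speed=20)
robot.set_gripper(50); print(robot.current_gripper_width())
robot.hold(.4); robot.movel([*t,170],max_speed=120)
C=cal('wrist'); np.save('w7.npy',C[1]); save('wrist','w7.png'); save('side','sd7.png',(190,120,340,220),5); print(robot.current_t())
E
```

```text
49.924847258146436
17.375
```

View pics/w7.png

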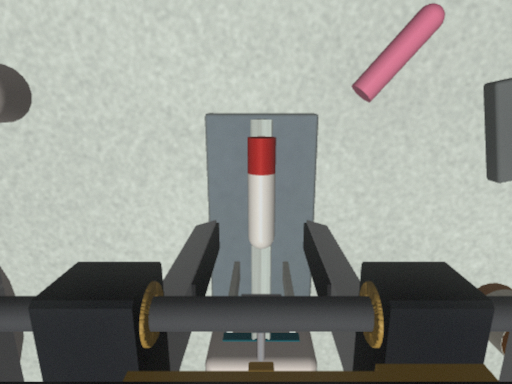

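View pics/sd7.png

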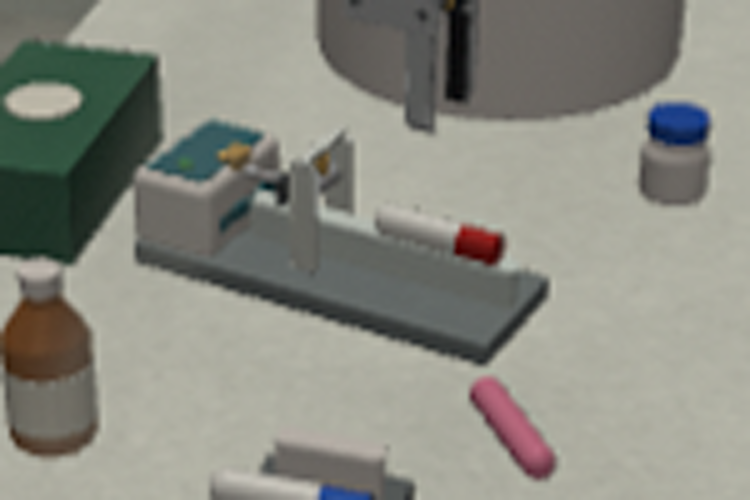

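The rod lies in the groove, released: head edge at (261,138), nose at (261,247), short of the bridge. Now I'll close the jaws, move behind the head and creep into contact.

```bash
cat > p.py <<'E'
from h import *
h=-.262; u=np.array([np.cos(h),np.sin(h)]); n=np.array([-u[1],u[0]])
O=np.array([579.7,-144.3])-0.9*n; ori=[0,np.pi/2,np.pi/2+h]; Z=69.5
def P(s,z=Z): return [*(O+s*u),z]
def F(k=6):
    a=[]
    for i in range(k): a.append(robot.current_wrist_force()); robot.hold(.015)
    a=np.mean(a,0); return -a[:2]@u, a[:2]@n, a[2]
def S(): return (robot.current_tool_pos()[:2]-O)@u
E
python3 - <<'E'
from p import *
C=(robot.get_calibration('wrist'),np.load('w7.npy'))
for v in (138.5,): 
    q=onz('wrist',261,v,75.5,C)[:2]; print('head x',(q-O)@u)
print('bound',(onz('wrist',261,174,76,C)[:2]-O)@u)
robot.set_gripper(0,20)
robot.goto(P(-140,130),ori); print(robot.current_tool_pos(),robot.current_q())
robot.movel(P(-140),max_speed=80); print(robot.current_tool_pos(),S(),F(10),robot.current_t(),robot.current_gripper_width())
save('wrist','w8.png'); save('side','sd8.png',(190,120,340,220),5)
E
```

```text
head x -110.76523847805818
bound -81.66291450615475
[ 443.93745853 -108.49982344  130.05645757] [-0.61620389  0.23328672  0.82300488  2.19937462 -0.24042981  0.79658286
  1.67209329]
[ 444.4723022  -109.09300652   69.77189319] -139.73196431343666 (np.float64(-0.10358349837707942), np.float64(-0.08586290738824284), np.float64(0.18577494278423384)) 19.7667 0.623120605952421
```

View pics/w8.png

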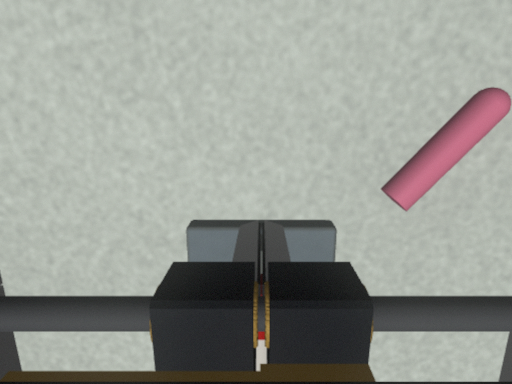

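View pics/sd8.png

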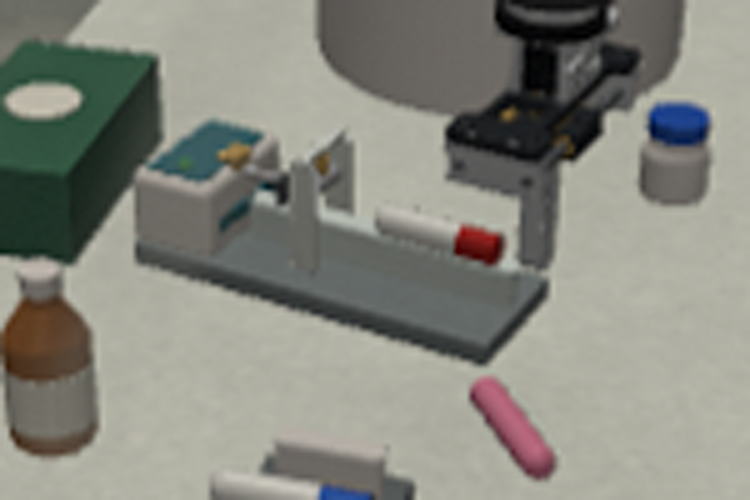

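The fingers are just behind the head, in line with the groove, at side crop (537,250). Starting the push up to just before the roller.

```bash
python3 - <<'E'
from p import *
robot.movel(P(-123),max_speed=60); robot.hold(.1); print(F(12))
for s in (-119,-115,-108,-100,-92,-88,-86):
    robot.movel(P(s),max_speed=25); print(s,round(S(),2),np.round(F(),2))
print(robot.current_t()); save('side','sd9.png',(190,120,340,220),5)
E
```

```text
(np.float64(-0.06801491001967754), np.float64(-0.09484448003897922), np.float64(-0.13306610801713026))
-119 -118.78 [0.18 0.16 0.06]
-115 -114.8 [ 0.01  0.1  -0.24]
-108 -107.89 [ 0.11 -0.03  0.09]
-100 -99.94 [ 0.38  0.   -0.1 ]
-92 -91.9 [ 0.16 -0.37 -0.2 ]
-88 -87.77 [-0.08 -0.15 -0.08]
-86 -85.86 [-0.01 -0.04  0.24]
23.8417
```

View pics/sd9.png

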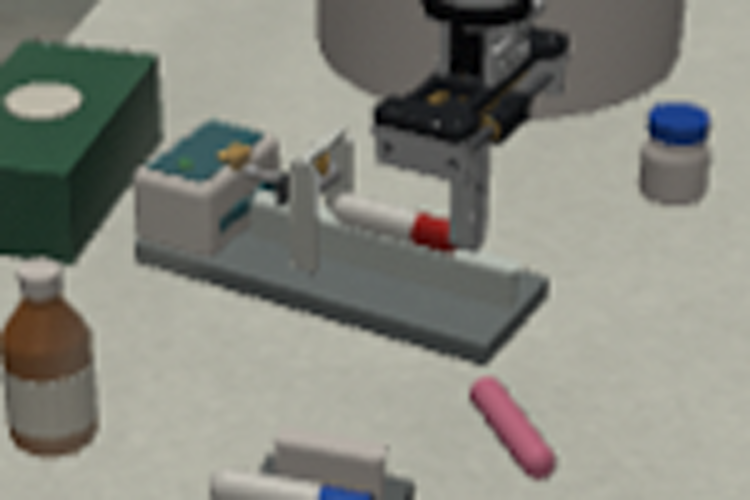

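The rod is being pushed, with its nose at the bridge. Going under the roller in small steps.

```bash
python3 - <<'E'
from p import *
b=F(6)
for s in np.arange(-85,-61,1.):
    robot.movel(P(s),max_speed=15); f=F(4); print(s,round(S(),2),np.round(f,2))
    if f[0]>20: print('high');break
print(robot.current_t())
save('side','sd10.png',(190,120,340,220),5)
E
```

```text
-85.0 -85.01 [-0.01 -0.24 -0.17]
-84.0 -83.97 [-0.03  0.44 -0.05]
-83.0 -82.96 [-0.44  0.1   0.42]
-82.0 -81.97 [ 0.14 -0.13 -0.33]
-81.0 -80.99 [ 0.29  0.04 -0.12]
-80.0 -79.96 [ 0.37  0.01 -0.02]
-79.0 -78.98 [-0.27  0.11 -0.35]
-78.0 -77.99 [ 0.18 -0.11  0.32]
-77.0 -76.97 [-0.07  0.36  0.43]
-76.0 -75.97 [0.09 0.91 0.25]
-75.0 -74.97 [ 0.55 -0.33 -0.09]
-74.0 -73.99 [-0.05 -0.03  0.01]
-73.0 -73.0 [ 0.09 -0.18  0.04]
-72.0 -71.97 [ 0.11  0.3  -0.14]
-71.0 -71.36 [3.61 0.15 1.81]
-70.0 -70.97 [7.5  0.2  4.72]
-69.0 -70.28 [ 9.01 -0.15  5.39]
-68.0 -69.21 [8.04 0.44 3.69]
-67.0 -68.05 [7.58 0.05 2.4 ]
-66.0 -66.94 [6.47 0.15 2.58]
-65.0 -65.78 [ 5.93 -0.24  1.13]
-64.0 -64.63 [5.29 0.19 1.03]
-63.0 -63.6 [ 5.04 -0.29  0.93]
-62.0 -62.38 [5.45 0.07 0.47]
31.5917
```

View pics/sd10.png

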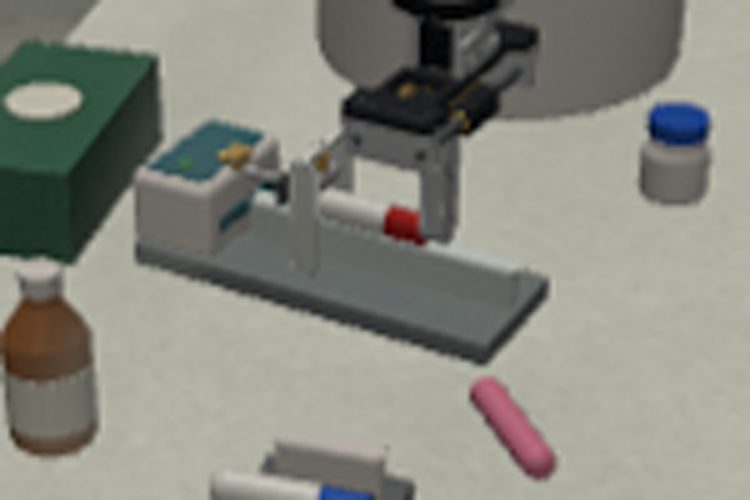

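The roller first pressed at S≈−72, which puts the nose at about 37 mm and fits the ball geometry, so nose ≈ S+109. Force peaked at 9 N and sliding now takes about 5 N. From here I'll creep to the stop and press as soon as a stiff rise shows.

```bash
cat > q.py <<'E'
from p import *
from collections import deque
s=-62.
for s in np.arange(-61,-55.5,1.):
    robot.movel(P(s),max_speed=15); f=F(4); print(s,round(S(),2),np.round(f,2))
base=deque(maxlen=15); step=.3; hit=0; log=[]
while s<-15 and robot.current_t()<60:
    s+=step; robot.movel(P(s),max_speed=10); f=F(4)[0]; x=S()
    log.append((round(s,2),round(x,2),round(f,2)))
    b=np.median(base) if len(base)>=4 else 5.0
    if f>b+1.5:
        step=.1; hit+=1
        if f>b+3:
            f=F(10)[0]; print('check',s,f,b)
            if f>b+6.8: break
    else:
        hit=0; step=.3; base.append(f)
print(log[-30:]); print('base',b,'lag',robot.current_t())
t0=robot.current_t()
while robot.current_t()<t0+.75:
    f=F(6)[0]; print('press',round(f,2),round(f-b,2),round(S(),2))
    if f-b<7 : s+=.05; robot.movel(P(s),max_speed=10)
    if f-b>9.3: s-=.05; robot.movel(P(s),max_speed=10)
open('s.txt','w').write(str(s)); print(s,robot.current_t())
E
python3 q.py
```

```text
-61.0 -61.1 [4.37 0.   0.25]
-60.0 -59.94 [ 3.79 -0.14 -0.15]
-59.0 -58.93 [ 3.54 -0.12 -0.27]
-58.0 -57.94 [ 3.98 -0.03 -0.18]
-57.0 -56.91 [ 3.55 -0.12 -0.37]
-56.0 -55.91 [ 3.01  0.05 -0.27]
check -45.3000000000001 7.462101455071512 4.356328572818597
check -45.200000000000095 7.756744539478043 4.356328572818597
check -45.100000000000094 8.123407366365912 4.356328572818597
check -45.00000000000009 8.713544155243927 4.356328572818597
check -44.90000000000009 9.15150762649449 4.356328572818597
check -44.80000000000009 9.704920323403002 4.356328572818597
check -44.70000000000009 10.275817928400365 4.356328572818597
check -44.60000000000009 10.924087229746428 4.356328572818597
check -44.500000000000085 11.387397637375509 4.356328572818597
[(np.float64(-51.2), np.float64(-51.15), np.float64(4.1)), (np.float64(-50.9), np.float64(-50.86), np.float64(4.74)), (np.float64(-50.6), np.float64(-50.58), np.float64(4.69)), (np.float64(-50.3), np.float64(-50.26), np.float64(3.64)), (np.float64(-50.0), np.float64(-49.95), np.float64(4.33)), (np.float64(-49.7), np.float64(-49.67), np.float64(3.94)),
[... 921 characters left out ...]
), np.float64(7.65)), (np.float64(-45.2), np.float64(-45.92), np.float64(7.86)), (np.float64(-45.1), np.float64(-45.9), np.float64(8.08)), (np.float64(-45.0), np.float64(-45.89), np.float64(8.63)), (np.float64(-44.9), np.float64(-45.87), np.float64(9.73)), (np.float64(-44.8), np.float64(-45.85), np.float64(9.69)), (np.float64(-44.7), np.float64(-45.87), np.float64(10.05)), (np.float64(-44.6), np.float64(-45.83), np.float64(10.66)), (np.float64(-44.5), np.float64(-45.85), np.float64(11.59))]
base 4.356328572818597 lag 49.2917
press 11.62 7.27 -45.85
press 11.66 7.3 -45.87
press 11.85 7.49 -45.84
press 11.48 7.12 -45.83
press 11.46 7.11 -45.81
press 11.25 6.89 -45.84
-44.45000000000009 50.1417
```

There is a clear stiff stop at S=−45.9 (nose ≈63 mm), and position stays fixed while force climbs. It has been pressed at +7.2 N for 0.8 s. I'll nudge to about 8 N for half a second, then back off.

```bash
python3 - <<'E'
from p import *
s=float(open('s.txt').read())+.08
robot.movel(P(s),max_speed=10)
t0=robot.current_t()
while robot.current_t()<t0+.55: print('press over slide',round(F(6)[0]-4.36,2))
print(robot.current_t())
robot.movel(P(-47),max_speed=5); print(F(8))
robot.movel(P(-75),max_speed=60); robot.movel(P(-80,170),max_speed=120)
C=cal('wrist'); np.save('w11.npy',C[1]); save('wrist','w11.png'); save('side','sd11.png',(190,120,340,220),5); print(robot.current_t())
print([proj('wrist',P(x,z),C).round(1) for x,z in((-37,76),(-7,76))])
E
```

```text
press over slide 8.09
press over slide 7.71
press over slide 7.67
press over slide 7.65
press over slide 8.14
press over slide 7.67
50.9917
(np.float64(0.12268158863295524), np.float64(-0.28227774001695605), np.float64(-0.043038153428546486))
53.5083
[array([259.6, 246.2]), array([259.6, 277.1])]
```

View pics/w11.png

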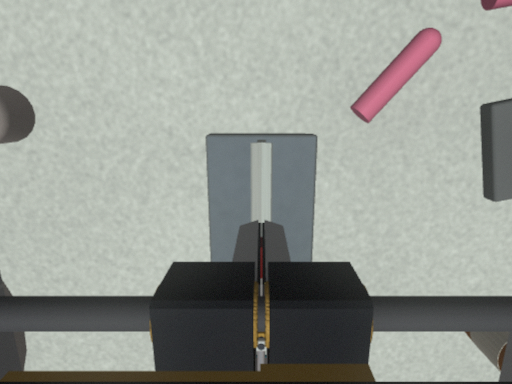

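View pics/sd11.png

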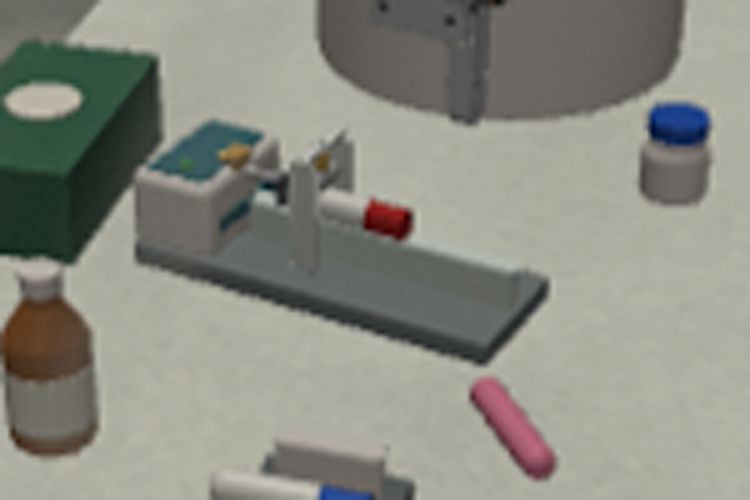

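The rod lies straight under the bridge, head at side crop (390,220), and the tool is clear of it. I'll compare the head position with the felt one, then hand in.

```bash
python3 - <<'E'
from p import *
q=proj('side',P(-37.9,64)); r=proj('side',P(-7.9,64)); print('expected head end / boundary in crop',(q-[190,120])*5,(r-[190,120])*5)
robot.sign_off()
E
```

```text
expected head end / boundary in crop [407.1814146  221.88052699] [370.96480639 212.06530763]
the job is handed in; nothing more can be done
```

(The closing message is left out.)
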